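# Scan the lot label, then hold the sampled cheese hole-up over the crumb tray

### The job

Log the sampled cheese and get it ready for plugging. First pick up the orange hand scanner and hold it steady for about a second, its red window some 10 cm in front of the bar-code label on the stand (it faces the robot) and pointing squarely at the label's middle, then lay the scanner down on the table again and let go of it. Then take the small cheese that lies on its side on the wooden board: a trier has left a blind hole in one of its two flat faces; turn it so that this face points straight up, and finish while holding it still like that in the gripper, over the middle of the steel crumb tray and a hand's breadth (10 cm or a little more) above it; do not drop the cheese, and leave the other things on the table where they are.

Things in the scene. Friction and masses are not known exactly. Their poses are not given: they have to be found in the camera images.
- cheese_mid (a point): the sampled cheese: a firm grey-brown drum, 58 mm in diameter and 50 mm long, about 140 g, lying on its round side on the board at the start. The point is its centre. Its z axis runs along the drum's axis and points out of the face with the hole (20 mm wide, 28 mm deep, pale at the bottom, in the middle of that face); the other flat face is whole. At the start the hole may face any level direction.
- board_top (a point): fixed wooden board 240 x 240 x 18 mm on the table; the point is the centre of its top face, z up
- tray_mid (a point): fixed open square steel crumb tray, 200 x 200 mm, rim 30 mm above the table, wall 4 mm; the point is the centre of its inner floor, 4 mm above the table, z up. Board and tray may change places left and right.
- scanner_mid (a point): orange hand scanner lying on the table, a straight bar 150 mm long, 30 mm high, 26 mm wide at its orange handle; the foremost 40 mm is a black head 42 mm wide. The point is the middle of its length and height (15 mm above the table); its x axis points forwards along the bar, out of the red window, which lies 75 mm from the point; z up. It may lie on the left or on the right.
- label_mid (a point): bar-code label, 70 mm wide and 80 mm tall, upright on a fixed stand, facing the robot; the point is the label's middle, 140 mm above the table; x points horizontally into the label from the front (level, away from the robot), z up
- plain_a: bystander: whole cheese without a hole, 58 mm in diameter, 50 mm tall, standing upright on the table; origin at the centre of its underside
- plain_b: bystander: another whole cheese like it, standing upright; origin at the centre of its underside
- jar: bystander: closed glass jar with red cap, 64 mm in diameter, 85 mm tall; origin at the centre of its underside
- bowl: bystander: white bowl, 110 mm wide, 45 mm tall; origin at the centre of its underside
- trier: bystander: cheese trier lying on the table, steel rod 13 mm thick with a dark wooden cross handle 90 mm long, 140 mm long in all; origin on the table under the rod, 30 mm from the handle's axis
- brush: bystander: rind brush 140 mm long with a wooden handle, lying on the table; origin under it
Not all that is in view belongs to the job. Leave any blue, green or yellow look-alike of the part that bears cheese_mid alone.

How it is judged:
By the outcome, as a careful person would: the job done as asked, in the order asked, and still so for the second after the job is handed in, while the arm keeps its last pose, push and grip.
It also fails if it takes over 72 s, if anything falls off the work surface, if the arm or the gripper's body presses on something with over 40 N, if the wrist force passes 120 N, or if a joint passes its speed limit or range.

### The arm

A 6-joint arm with a two-finger parallel gripper is mounted at the origin on the work surface. World frame = base frame: x ahead of the robot, y to its left, z up, the work surface at z = 0. Lengths are in mm, angles in rad, forces in N, time in s.
With the tool pointing down it reaches from about 300 to 775 mm from the base axis. Payload 14.6 kg.
Tool frame: the origin (TCP) lies between the finger pads; the fingertips stand 25 mm ahead of it and the grasp point (between the pads) lies 6 mm ahead of it; z points along the fingers, y is the line along which they close (so a half turn about z gives the same grasp; the last joint's range is limited). The gripper opens to 85 mm and grips with 20 to 120 N. Pads are 22 mm wide; open, the fingers measure 114 mm over their backs; the gripper's body (76 mm by 85 mm) begins 54 mm behind the grasp point. The pads swing forward as they close: fully open they stand 13 mm farther back than shut.
Start: joints at [1.187, 0.3, 1.521, -0, 1.321, -0.067], TCP at [171.337, 522.621, 256.281] pointing down, gripper open.
Joint ranges: [-3.03, 3.03], [-0.79, 2.21], [0.23, 2.52], [-1.04, 4.18], [0, 3.07], [-2.55, 2.55]. Speed limits (rad/s): [2.22, 2.22, 2.57, 3.14, 3.14, 3.14].

### API

Orientations are given as a 3x3 rotation matrix whose columns are the frame's x, y, z axes.
In Python, from cell import env, eyes, job gives the robot as it stands.
- The arm moves only by the tool send_rows, never from a script. Its argument "motion" is text: rows parted by semicolons, each of 6 numbers parted by spaces: the shift along the tool's x, y, z in m, then the turn, a rotation vector about the tool's x, y, z in rad. In form: tx ty tz ax ay az; .... A call has 1 to 5 rows; each row is the pose to reach, as a shift and turn from the pose commanded when the call began, along the tool's axes at that moment; what a row does not reach only later rows make up. A row lasts 1/8 s, in which the tool goes at most 62.5 mm and 10.7 degrees, less where a joint would pass 70% of its speed; a pose out of reach is approached as far as the arm can. A call with a gripper value outside its range is refused whole. "gripper" is the opening, from -1 (shut) to 1 (fully open), so that 0 is half open, set as the call begins (left out, the last holds). The fingers move at their own pace and stop on an object; the grip force is fixed at half the most. Time passes only in rows, so rows that repeat a pose let the fingers close. It gives the time, the measured TCP pose, the force, the opening and the grip force at its end, in the units of the state.
- env.observe(): the state, without advancing time (a new reading comes with each control period).
- eyes.camera(name): name is "scene" or "top"; returns the picture (384x512x3 uint8, blue, green, red); there is no depth.
- eyes.get_calibration(name): a dict with "vertical_fov" (degrees; the focal length in pixels is half the picture's height over the tangent of half this angle, whatever the lens; pixels are square), "cx", "cy" (the principal point, pixels), "eye" and "rotation" of the camera in the world. Camera axes: x right, y up, looking along -z (the intrinsics and any distortion apply to the point x, -y, -z); pixel columns grow to the right and rows downward; lengths in mm; the calibration is good to about 2 mm. A picture is of the moment at which its call begins. get_calibration takes no time and is no camera call.
- job.finish_job(): hands the job in; it is judged then, once.
The state is a dict: "time_s": time; "joints": joint angles; "joint_velocities": joint speeds; "joint_torque": joint torques, N m; "tool_pos": TCP position; "orientation": TCP orientation; "force": force on the tool from outside, world axes, zero at the start; "moment": the same for the moment, N m; "gripper_width": opening from 0.0 (shut) to 1.0 (fully open); "grasp_force": force on a finger pad.
Only numpy, scipy, OpenCV 4.12 (cv2) and the standard library are available. Lean on these libraries where they do the work, as an engineer would, in place of code of your own. Each camera call takes 0.05 s, during which the arm holds its last target. There are 200 camera calls.

## Working session

There is one attempt and no reset: what is moved stays moved. The work goes in short steps, Python scripts to look and compute and a tool call to move; the robot and the scene stay as the last step left them, time stands still between calls to the robot, and variables do not carry over. Pictures are saved under pics/ and viewed, at most 10 in all, crops included, and the job is handed in when it is done.

Besides the shell and the picture viewer there is one more tool, called after "Request:" by a JSON object that holds its "fn" and its "kwargs". send_rows: Moves the arm, as the interface text tells. Its arguments: {"type":"object","properties":{"motion":{"type":"string"},"gripper":{"type":"number"}},"required":["motion"]}

```bash
ls; mkdir -p pics; python3 - <<'E'
from cell import env,eyes,job
import cv2,numpy as np
np.set_printoptions(suppress=True,precision=4)
for n in("scene","top"):
    cv2.imwrite(f"pics/{n}0.png",eyes.camera(n)); print(n,eyes.get_calibration(n))
print(env.observe())
E
```

```text
pics
scene {'vertical_fov': 49.3644242664744, 'cx': 249.8340260116459, 'cy': 189.79447928153982, 'eye': array([1277.5275, -339.6911,  937.1649]), 'rotation': array([[ 0.4442, -0.6575,  0.6086],
       [ 0.8959,  0.33  , -0.2974],
       [-0.0053,  0.6774,  0.7356]])}
top {'vertical_fov': 52.75299204254284, 'cx': 262.8267998855111, 'cy': 190.65093602323887, 'eye': array([ 346.1185,  -33.3132, 1401.2086]), 'rotation': array([[ 0.0279,  0.9859, -0.1648],
       [-0.9996,  0.0278, -0.0029],
       [ 0.0018,  0.1648,  0.9863]])}
{'time_s': 0.1, 'joints': array([ 1.1874,  0.3004,  1.5215, -0.    ,  1.3207, -0.0666]), 'joint_velocities': array([ 0.0005, -0.0031, -0.0022, -0.0003, -0.0011, -0.0013]), 'joint_torque': array([  0.0013, -54.4373, -36.2375,  -0.    ,   0.003 ,  -0.    ]), 'tool_pos': array([171.2805, 522.4471, 255.7603]), 'orientation': array([[-0.9502,  0.3115, -0.0004],
       [ 0.3115,  0.9502, -0.001 ],
       [ 0.    , -0.0011, -1.    ]]), 'force': array([ 1.7525, -0.241 , -0.234 ]), 'moment': array([-0.0048, -0.0435, -0.004 ]), 'grasp_force': 0.0, 'gripper_width': 1.0008925151980024}
```

View pics/scene0.png

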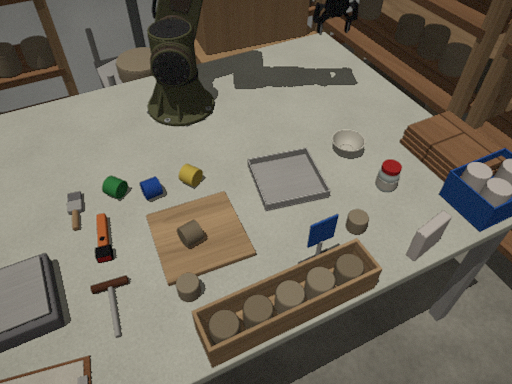

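View pics/top0.png

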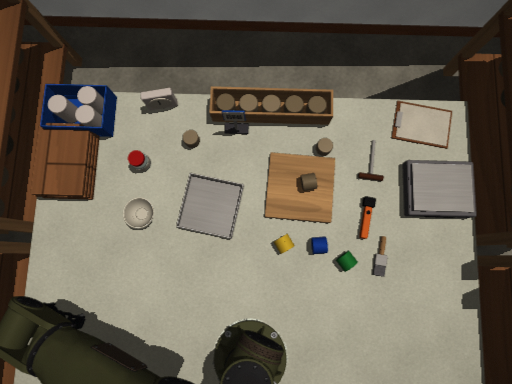

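The scene view shows the label stand at (322,232), cheese at (191,234) and scanner at (104,238). In the top view the cheese is at (308,182), the scanner at (367,217), the label at (234,120) and the tray at (210,206). I'll enlarge these and measure them.

```bash
cat > h.py <<'E'
from cell import env,eyes,job
import cv2,numpy as np
from scipy.spatial.transform import Rotation as R
np.set_printoptions(suppress=True,precision=4)
def cal(n):
    c=eyes.get_calibration(n); return c,192/np.tan(np.radians(c["vertical_fov"]/2))
def ray(n,u,v):
    c,f=cal(n); d=np.array([(u-c["cx"])/f,-(v-c["cy"])/f,-1.]); return c["eye"],c["rotation"]@d
def plane(n,p,z):
    e,d=ray(n,*p); return e+d*(z-e[2])/d[2]
def two(p,q):
    (a,d),(b,e)=ray("scene",*p),ray("top",*q)
    t=np.linalg.lstsq(np.c_[d,-e],b-a,rcond=None)[0]; P,Q=a+d*t[0],b+e*t[1]
    return (P+Q)/2,np.linalg.norm(P-Q)
def proj(n,P):
    c,f=cal(n); q=c["rotation"].T@(np.array(P)-c["eye"]); return np.array([c["cx"]-f*q[0]/q[2],c["cy"]+f*q[1]/q[2]])
E
python3 - <<'E'
from h import *
s=cv2.imread("pics/scene0.png");t=cv2.imread("pics/top0.png")
def crop(im,x,y,w=50,h=37,k=8): return cv2.resize(im[y:y+h,x:x+w],(400,296),interpolation=cv2.INTER_CUBIC)
m=np.vstack([np.hstack([crop(s,166,216),crop(t,284,164)]),np.hstack([crop(s,80,208,80,59),crop(t,210,100)])])
cv2.imwrite("pics/m.png",m)
for n,p in(("top",(250,352)),("scene",(180,105))): print("base",plane(n,p,0))
# masks: orange+black scanner, tray, board
hs=cv2.cvtColor(t,cv2.COLOR_BGR2HSV)
def big(mask,k=1):
    return sorted(cv2.findContours(mask.astype(np.uint8),0,2)[0],key=cv2.contourArea)[-1]
sub=np.zeros(t.shape[:2],bool)
def win(x0,y0,x1,y1):
    w=np.zeros(t.shape[:2],bool); w[y0:y1,x0:x1]=1; return w
b=big((hs[...,1]>70)&(hs[...,0]<25)&win(255,145,345,230))
rb=cv2.minAreaRect(b); print("board",rb,[plane("top",p,18) for p in cv2.boxPoints(rb)],plane("top",rb[0],18))
o=big((hs[...,1]>180)&(hs[...,0]<14)&(hs[...,2]>110)&win(355,190,380,245)); ro=cv2.minAreaRect(o); print("orange",ro,[plane("top",p,30) for p in cv2.boxPoints(ro)])
k=big((hs[...,2]<60)&win(355,190,380,212)); rk=cv2.minAreaRect(k); print("head",rk,[plane("top",p,30) for p in cv2.boxPoints(rk)])
E
```

```text
base [18.1306 -0.9399  0.    ]
base [-3.4058 -2.909   0.    ]
board ((299.9766845703125, 181.87353515625), (66.9319076538086, 77.59859466552734), 3.5763344764709473) [array([476.3491, -36.8782,  18.    ]), array([763.932 , -46.9295,  18.    ]), array([ 754.9775, -294.1248,   18.    ]), array([ 468.1138, -275.9292,   18.    ])] [ 613.4282 -163.438    18.    ]
orange ((366.04052734375, 221.74325561523438), (6.446453094482422, 31.400466918945312), 8.972626686096191) [array([ 420.4105, -377.4933,   30.    ]), array([ 531.0314, -396.4717,   30.    ]), array([ 528.0551, -419.1341,   30.    ]), array([ 417.5172, -399.8651,   30.    ])]
head ((368.0, 204.0), (14.0, 14.0), 90.0) [array([ 562.1358, -381.5415,   30.    ]), array([ 563.5506, -431.7021,   30.    ]), array([ 513.0919, -430.7022,   30.    ]), array([ 511.6889, -380.8424,   30.    ])]
```

View pics/m.png

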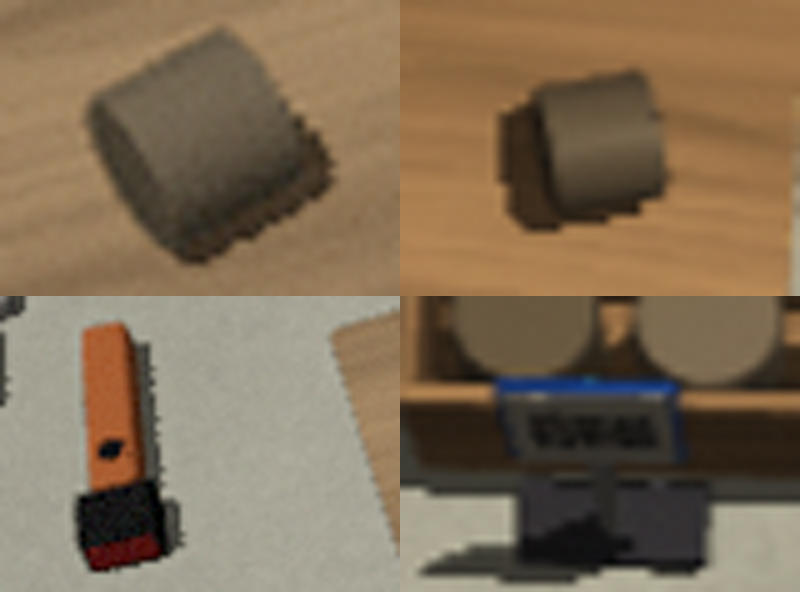

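The cheese crops don't clearly show the hole. The scene view shows the −y/+x face in shade, and the top view shows a sliver of the +y face. The scanner window points to +x, and the label faces the robot. Next I'll boost the contrast and measure the corners.

```bash
python3 - <<'E'
from h import *
s=np.mean([eyes.camera("scene").astype(float) for _ in range(12)],0);t=np.mean([eyes.camera("top").astype(float) for _ in range(12)],0)
np.savez("pics/avg.npz",s=s,t=t)
def crop(im,x,y,w,h,lo,hi,ow=400,oh=300): return cv2.resize(np.clip((im[y:y+h,x:x+w]-lo)/(hi-lo)*255,0,255).astype(np.uint8),(ow,oh),interpolation=cv2.INTER_CUBIC)
m=np.vstack([np.hstack([crop(s,172,216,40,30,10,110),crop(t,292,166,40,30,10,120)]),np.hstack([crop(s,290,210,60,45,0,255),crop(t,170,168,80,76,0,255,400,300)])])
cv2.imwrite("pics/m2.png",m)
E
```

```text
(no output)
```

View pics/m2.png

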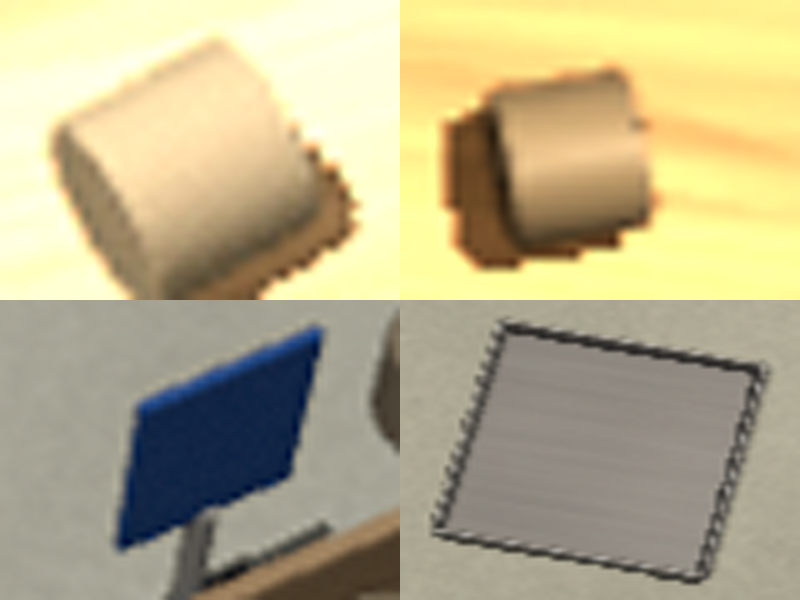

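The visible −y face looks whole, so the hole should be on the +y side. I'll check the pixel values and compute the poses.

```bash
python3 - <<'E'
from h import *
A=np.load("pics/avg.npz");s,t=A["s"],A["t"]
g=s.mean(2); print(g[228:247,174:196].astype(int))
def two_all(ps,qs):
    for p,q in zip(ps,qs): print(p,q,*two(p,q))
print("label TL TR(as scene), bottom")
two_all([(310.7,226.2),(338.3,214.2),(308,247.2),(334,235.5)],[(245,110.3),(222.1,110.3),(245.5,120.3),(224.4,119.3)])
# tray from top crop: rim corners (5x,3.95x)
T=[(170+x/5,168+y*76/300) for x,y in((105,25),(367,68),(305,280),(35,232))]
P=[plane("top",p,30) for p in T]; print("tray",P,np.mean(P,0),[np.linalg.norm(P[i]-P[i-1]) for i in range(4)])
B=[(270,153.5),(335,156.5),(331.5,222),(265,218)]
P=[plane("top",p,18) for p in B]; print("board",P,np.mean(P,0),[np.linalg.norm(P[i]-P[i-1]) for i in range(4)])
# scanner in scene: crop 5x at (80,208); orange top face corners
for nm,p in dict(tailL=(83,330-296),tailR=(123,324-296),neckL=(90,490-296),headback=(158,485-296),wintopL=(86,548-296),wintopR=(158,536-296)).items(): print(nm,plane("scene",(80+p[0]/5,208+p[1]/5),30))
# cheese outline scene crop (10x at 172,216); two-view silhouettes
m=lambda im,x0,y0,x1,y1:None
for nm,im,(x0,y0,x1,y1) in(("top",t,(290,164,325,200)),):
    sat=(im.max(2)-im.min(2))/im.max(2); w=im[y0:y1,x0:x1]
    print("sat",(100*sat[172:194:2,296:320:2]).astype(int)); print(im.mean(2)[172:194:2,296:320:2].astype(int))
E
```

```text
[[132 131 127  98  80  88  93  95  96  97  98  98  98  99  99  98  99  98
   98  97  97  96]
 [133 134 116  78  62  84  96  98  98  98  98  99  99  98  98  98  97  97
   96  96  94  94]
 [132 132 111  72  57  66  87  99  99  99  98  99  99  98  98  96  96  96
   95  95  92  92]
 [127 126 106  72  58  59  66  88  99  99  98  99  98  96  96  96  95  94
   93  92  91  89]
 [126 129 126  89  57  59  58  65  94 100  97  98  97  96  94  95  94  93
   90  89  88  86]
 [128 130 130  96  61  59  60  58  78  94  97  96  96  93  94  92  90  91
   88  87  86  84]
 [125 125 126 103  68  57  59  60  63  88  94  94  93  92  90  89  87  86
   86  84  82  81]
 [128 130 131 130  89  56  58  60  62  67  88  94  90  89  89  88  86  84
   81  81  79  77]
 [133 133 131 132 105  67  57  61  60  58  79  88  88  86  86  84  82  79
   78  77  75  73]
 [129 127 127 128 126  86  55  59  59  61  63  84  88  85  81  80  78  77
   75  71  70  68]
 [125 126 127 128 132 106  68  57  60  60  59  75  81  80  79  75  74  73
   69  67  65  62]
 [132 129 128 129 130 125  86  56  59  60  61  61  74  77  74  73  71  68
   
[... 2178 characters left out ...]
8 39 40 40 40 38 54]
 [53 54 53 48 39 39 39 39 38 39 50 53]
 [53 54 53 54 44 47 52 53 52 54 53 53]
 [52 53 53 53 54 53 53 53 53 53 53 52]]
[[100 102 106 106 107 107 107 108  95 104 109 110]
 [100 100  99  75  73  65  62  64  64  68 108 107]
 [106 105  63  68  70  72  74  76  76  78 102 108]
 [ 77  44  31  69  80  82  82  83  84  85  74  97]
 [ 75  43  36  61  89  90  92  94  95  98  98 103]
 [ 71  39  36  41  93  92  90  89  87  85  89 118]
 [ 74  41  41  26  80  77  75  74  72  71  69 119]
 [ 76  41  41  26  63  65  63  62  60  58  56 102]
 [126  44  44  31  47  49  48  45  40  36  63 124]
 [125  44  44  43  31  34  41  43  44 104 122 121]
 [123 118  45  44  98 115 113 118 120 120 121 127]]
```

The −y face is uniform at about 58 grey, so it is whole and the hole faces +y. Next I'll refine the cheese axis, the label yaw and the scanner.

```bash
python3 - <<'E'
from h import *
A=np.load("pics/avg.npz");s,t=A["s"].astype(np.float32),A["t"].astype(np.float32)
sat=(t.max(2)-t.min(2))/t.max(2)
w=np.zeros(t.shape[:2],np.uint8); w[168:200,292:322]=1
m=((sat<.455)&(w>0)).astype(np.uint8)
c=sorted(cv2.findContours(m,0,2)[0],key=cv2.contourArea)[-1]; r=cv2.minAreaRect(c)
print("cheese top",r,plane("top",r[0],50)); P=[plane("top",p,50) for p in cv2.boxPoints(r)]
for i in range(4): d=P[i]-P[i-1]; print(np.linalg.norm(d),np.degrees(np.arctan2(d[1],d[0])))
d=plane("scene",(193.5,220),68)-plane("scene",(178,228.5),68);print("scene edge",d,np.degrees(np.arctan2(d[1],d[0])))
print("-y face centre from scene",plane("scene",(182.3,237.5),47))
# label back: blue mask in scene, fit quad
hs=cv2.cvtColor(s.clip(0,255).astype(np.uint8),cv2.COLOR_BGR2HSV)
w=np.zeros(s.shape[:2],bool); w[205:260,300:350]=1
m=((hs[...,0]>100)&(hs[...,0]<130)&(hs[...,1]>150)&w).astype(np.uint8)
k=sorted(cv2.findContours(m,0,2)[0],key=cv2.contourArea)[-1]
up=[(x,np.where(m[:,x])[0].min()) for x in range(314,336)]
vx,vy,x0,y0=cv2.fitLine(np.array(up,np.float32),2,0,.01,.01).ravel()
a,b=[(x,y0+vy/vx*(x-x0)-.5) for x in(312,337)]
d=plane("scene",b,184)-plane("scene",a,184);print("label edge scene",d,plane("scene",a,184),np.degrees(np.arctan2(-d[0],d[1])))
ht=cv2.cvtColor(t.clip(0,255).astype(np.uint8),cv2.COLOR_BGR2HSV)
bl=t[...,0]-t[...,2]; cols=range(224,244)
e=[(x,np.average(np.arange(106,114),weights=bl[106:114,x].clip(0))) for x in cols]
q=np.polyfit(*np.array(e).T,1); a,b=[(x,np.polyval(q,x)) for x in(224,243)]
d=plane("top",a,184)-plane("top",b,184);print("label edge top",d,plane("top",a,184),np.degrees(np.arctan2(-d[0],d[1])))
E
```

```text
cheese top ((308.6922912597656, 181.4615478515625), (15.297059059143066, 15.297059059143066), 78.69007110595703) [ 609.6095 -191.3702   50.    ]
55.04996026820613 11.82204481758111
54.79135569457266 -76.88091548752574
55.13435698739101 -168.5463398745715
54.43512857032837 103.03992021038063
scene edge [-8.3492 46.4307  0.    ] 100.19398995571727
-y face centre from scene [ 613.9888 -213.7328   47.    ]
label edge scene [-0.8957 68.7583  0.    ] [814.6518  43.0753 184.    ] 0.7463328551236773
label edge top [-0.6099 62.7273  0.    ] [813.6548 105.808  184.    ] 0.5570756781602219
```

Request:
{"fn": "send_rows", "kwargs": {"motion": "0 0 0 0 0 0", "gripper": 1}}

```text
time_s: 1.42
tool_pos: [171.3, 522.6, 256.3]
orientation: [[-0.95, 0.312, 0.0], [0.312, 0.95, 0.0], [-0.0, 0.0, -1.0]]
force: [0.0, 0.2, 0.6]
gripper_width: 1.002
grasp_force: 0.0
```

```bash
cat >> h.py <<'E'
def Rdown(yaw):  # tool z down, tool x at azimuth yaw (deg)
    return R.from_euler("z",yaw,degrees=True).as_matrix()@np.diag([1,-1,-1.])
def row(pos,Rt,o=None):
    o=o or env.observe(); Rc=o["orientation"]
    sh=Rc.T@(np.array(pos)-o["tool_pos"])/1000; rv=R.from_matrix(Rc.T@Rt).as_rotvec()
    print(o["time_s"],o["joints"],"row:"," ".join(f"{v:.4f}" for v in(*sh,*rv)),"dist",round(np.linalg.norm(sh),3),"deg",round(np.degrees(np.linalg.norm(rv)),1))
E
python3 -c "
from h import *
row((480,150,200),Rdown(162))"
```

```text
1.425 [ 1.1874  0.2999  1.521  -0.      1.3207 -0.0666] row: -0.4094 -0.2579 0.0563 0.0000 0.0000 -0.0026 dist 0.487 deg 0.2
```

Request:
{"fn": "send_rows", "kwargs": {"motion": "-0.41 -0.258 0.056 0 0 0;-0.41 -0.258 0.056 0 0 0;-0.41 -0.258 0.056 0 0 0;-0.41 -0.258 0.056 0 0 0;-0.41 -0.258 0.056 0 0 0"}}

```text
time_s: 2.05
tool_pos: [370.5, 282.0, 220.4]
orientation: [[-0.95, 0.311, 0.001], [0.311, 0.95, 0.0], [-0.0, 0.001, -1.0]]
force: [1.2, 0.8, -0.6]
gripper_width: 0.998
grasp_force: 0.0
```

```bash
python3 -c "
from h import *
row((490,-150,190),Rdown(168));row((495,-401,150),Rdown(170.2))"
```

```text
2.05 [ 0.5719  0.1465  1.7959  0.      1.1985 -0.6823] row: -0.2481 -0.3733 0.0303 0.0005 0.0004 -0.1072 dist 0.449 deg 6.1
2.05 [ 0.5719  0.1465  1.7959  0.      1.1985 -0.6823] row: -0.3310 -0.6103 0.0702 0.0005 0.0005 -0.1456 dist 0.698 deg 8.3
```

Request:
{"fn": "send_rows", "kwargs": {"motion": "-0.331 -0.61 0.07 0 0 -0.146;-0.331 -0.61 0.07 0 0 -0.146;-0.331 -0.61 0.07 0 0 -0.146;-0.331 -0.61 0.07 0 0 -0.146;-0.331 -0.61 0.07 0 0 -0.146"}}

```text
time_s: 2.68
tool_pos: [425.3, -24.0, 189.2]
orientation: [[-0.985, 0.17, 0.001], [0.17, 0.985, -0.0], [-0.001, 0.0, -1.0]]
force: [1.6, 0.5, 0.3]
gripper_width: 0.999
grasp_force: 0.0
```

```bash
python3 -c "
from h import *
row((495,-401,150),Rdown(170.2))"
```

```text
2.675 [-0.1424  0.0964  1.932   0.      1.1122 -1.5424] row: -0.1327 -0.3597 0.0393 0.0001 0.0010 0.0002 dist 0.385 deg 0.1
```

Request:
{"fn": "send_rows", "kwargs": {"motion": "-0.133 -0.36 0.04 0 0 0;-0.133 -0.36 0.04 0 0 0;-0.133 -0.36 0.04 0 0 0;-0.133 -0.36 0.04 0 0 0;-0.133 -0.36 0.04 0 0 0"}}

```text
time_s: 3.3
tool_pos: [481.9, -329.7, 156.5]
orientation: [[-0.985, 0.17, 0.0], [0.17, 0.985, -0.0], [-0.0, -0.0, -1.0]]
force: [1.5, 0.5, 0.5]
gripper_width: 1.0
grasp_force: 0.0
```

```bash
python3 -c "
from h import *
row((495,-401,100),Rdown(170.2));row((495,-401,29),Rdown(170.2))"
```

```text
3.3 [-0.6628  0.471   1.5277  0.0001  1.1426 -2.0626] row: -0.0250 -0.0680 0.0566 -0.0001 0.0004 0.0001 dist 0.092 deg 0.0
3.3 [-0.6628  0.471   1.5277  0.0001  1.1426 -2.0626] row: -0.0250 -0.0680 0.1276 -0.0001 0.0004 0.0001 dist 0.147 deg 0.0
```

Request:
{"fn": "send_rows", "kwargs": {"motion": "-0.025 -0.068 0.03 0 0 0;-0.025 -0.068 0.07 0 0 0;-0.025 -0.068 0.1 0 0 0;-0.025 -0.068 0.12 0 0 0;-0.025 -0.068 0.127 0 0 0"}}

```text
time_s: 3.92
tool_pos: [494.9, -398.5, 29.0]
orientation: [[-0.985, 0.17, -0.001], [0.17, 0.985, 0.001], [0.001, 0.0, -1.0]]
force: [-0.1, 0.9, 0.5]
gripper_width: 1.001
grasp_force: 0.0
```

Request:
{"fn": "send_rows", "kwargs": {"motion": "0 0 0 0 0 0;0 0 0 0 0 0"}}

```text
time_s: 4.18
tool_pos: [495.5, -399.1, 31.0]
orientation: [[-0.985, 0.17, 0.002], [0.17, 0.985, -0.001], [-0.002, -0.001, -1.0]]
force: [0.3, -0.5, 0.6]
gripper_width: 0.999
grasp_force: 0.0
```

```bash
python3 - <<'E'
from h import *
row((495,-401,29),Rdown(170.2))
s,t=eyes.camera("scene"),eyes.camera("top")
c=lambda im,x,y:cv2.resize(im[y:y+70,x:x+80],(400,350),interpolation=cv2.INTER_CUBIC)
cv2.imwrite("pics/g1.png",np.hstack([c(s,60,200),c(t,330,170)]))
E
```

```text
4.175 [-0.7356  0.7402  1.4224  0.      0.9771 -2.1359] row: 0.0001 -0.0020 0.0020 -0.0011 0.0017 0.0005 dist 0.003 deg 0.1
```

View pics/g1.png

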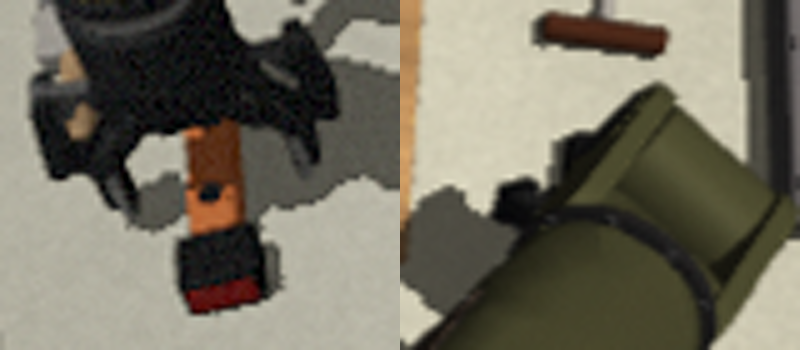

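The scene crop shows the open fingers on either side of the handle, with the head at about (220,250) of the crop pointing forward. I'll close the gripper.

Request:
{"fn": "send_rows", "kwargs": {"motion": "0 -0.002 0.002 0 0 0;0 -0.002 0.002 0 0 0;0 -0.002 0.002 0 0 0;0 -0.002 0.002 0 0 0;0 -0.002 0.002 0 0 0", "gripper": -1}}

```text
time_s: 4.9
tool_pos: [494.7, -400.9, 27.9]
orientation: [[-0.985, 0.17, 0.0], [0.17, 0.985, -0.0], [-0.0, -0.0, -1.0]]
force: [-1.0, -0.7, 2.9]
gripper_width: 0.291
grasp_force: 60.8
```

Request:
{"fn": "send_rows", "kwargs": {"motion": "0 0 0 0 0 0;0 0 0 0 0 0;0 0 -0.02 0 0 0;0 0 -0.05 0 0 0;0 0 -0.08 0 0 0"}}

```text
time_s: 5.52
tool_pos: [494.5, -400.7, 109.6]
orientation: [[-0.985, 0.17, 0.0], [0.17, 0.985, -0.0], [-0.0, -0.0, -1.0]]
force: [-0.3, -0.4, -1.5]
gripper_width: 0.294
grasp_force: 60.2
```

```bash
python3 - <<'E'
from h import *
# axis of scanner assumed z = tcp-14 after grasp at tcp 29
row((550,-150,170),Rdown(175)); row((638,76,155),Rdown(180.6))
E
```

```text
5.525 [-0.7385  0.6345  1.3916 -0.      1.1154 -2.1385] row: -0.0121 0.2565 -0.0605 -0.0001 0.0001 -0.0835 dist 0.264 deg 4.8
5.525 [-0.7385  0.6345  1.3916 -0.      1.1154 -2.1385] row: -0.0604 0.4942 -0.0455 -0.0001 0.0001 -0.1812 dist 0.5 deg 10.4
```

Request:
{"fn": "send_rows", "kwargs": {"motion": "-0.012 0.06 -0.05 0 0 0;-0.02 0.12 -0.06 0 0 -0.03;-0.03 0.18 -0.06 0 0 -0.06;-0.035 0.24 -0.06 0 0 -0.09;-0.04 0.3 -0.06 0 0 -0.12"}}

```text
time_s: 6.15
tool_pos: [583.4, -116.6, 169.0]
orientation: [[-0.999, 0.05, 0.001], [0.05, 0.999, -0.0], [-0.001, -0.0, -1.0]]
force: [0.2, 0.4, -1.0]
gripper_width: 0.293
grasp_force: 60.2
```

```bash
python3 - <<'E'
from h import *
row((638,76,155),Rdown(180.6))
E
```

```text
6.15 [-0.2588  0.4795  1.4833 -0.      1.1778 -1.7797] row: -0.0449 0.1951 0.0140 -0.0003 0.0009 -0.0604 dist 0.201 deg 3.5
```

Request:
{"fn": "send_rows", "kwargs": {"motion": "-0.012 0.05 0.005 0 0 -0.02;-0.024 0.1 0.01 0 0 -0.04;-0.036 0.15 0.014 0 0 -0.06;-0.045 0.195 0.014 0 0 -0.06;-0.045 0.195 0.014 0 0 -0.06"}}

```text
time_s: 6.78
tool_pos: [638.1, 76.9, 154.4]
orientation: [[-1.0, -0.013, 0.0], [-0.013, 1.0, 0.0], [-0.0, 0.0, -1.0]]
force: [-0.4, -0.1, -0.9]
gripper_width: 0.298
grasp_force: 60.2
```

```bash
python3 - <<'E'
from h import *
row((638,76,155),Rdown(180.6))
s,t=eyes.camera("scene"),eyes.camera("top")
c=lambda im,x,y:cv2.resize(im[y:y+70,x:x+80],(400,350),interpolation=cv2.INTER_CUBIC)
cv2.imwrite("pics/g2.png",np.hstack([c(s,260,195),c(t,200,95)]))
E
```

```text
6.775 [ 0.0629  0.5963  1.3396  0.0003  1.2053 -1.5209] row: 0.0001 -0.0009 -0.0006 0.0003 0.0004 0.0024 dist 0.001 deg 0.1
```

View pics/g2.png

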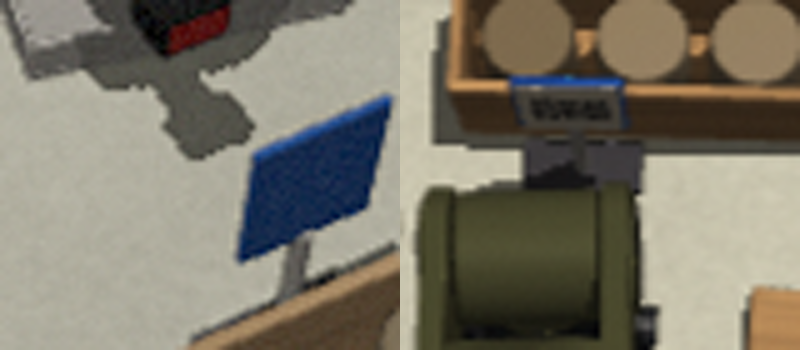

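The red window shows at about (200,30) of the left crop, ahead of the label's blue back. I'll check its position and yaw with rays.

```bash
python3 - <<'E'
from h import *
s=np.mean([eyes.camera("scene").astype(np.float32) for _ in range(4)],0)
b,g,r=s[...,0],s[...,1],s[...,2]
m=((r>2*g)&(r>2*b)&(r>60)).astype(np.uint8); m[:180]=0; m[215:]=0; m[:,:280]=0; m[:,320:]=0
c=sorted(cv2.findContours(m,0,2)[0],key=cv2.contourArea)[-1]; M=cv2.moments(m,True)
p=(M["m10"]/M["m00"],M["m01"]/M["m00"]); e,d=ray("scene",*p); q=e+d*(713-e[0])/d[0]
print("win centroid",p,"exp",proj("scene",(713,76,140)),"at x=713:",q,M["m00"])
bx=cv2.boxPoints(cv2.minAreaRect(c)); print(bx)
for h in(30,): 
  for y in(76,): print([proj("scene",(713,76+a,140+z)) for a,z in((-21,-15),(21,-15),(21,15),(-21,15))])
print([list(np.where(m[:,x])[0][[0,-1]]) for x in range(293,307)])
E
```

```text
win centroid (297.1578947368421, 200.140350877193) exp [299.7471 202.351 ] at x=713: [713.      67.256  152.9322] 57.0
[[290.6897 201.7242]
 [302.9311 196.8276]
 [304.5172 200.7931]
 [292.2758 205.6897]]
[array([292.1261, 209.0399]), array([306.3125, 203.4092]), array([307.4378, 195.6009]), array([292.9629, 201.2575])]Traceback (most recent call last):
  File "<stdin>", line 11, in <module>
IndexError: index 0 is out of bounds for axis 0 with size 0
```

```bash
python3 - <<'E'
from h import *
A=np.load("pics/avg.npz");s0=A["s"]; s1=np.mean([eyes.camera("scene").astype(float) for _ in range(4)],0)
def red(s,x0,x1,y0,y1):
    b,g,r=s[...,0],s[...,1],s[...,2]; h=(r>2.2*g)&(r>2*b)&(r>40)&(r<160); m=np.zeros(h.shape,np.uint8); m[y0:y1,x0:x1]=h[y0:y1,x0:x1]
    y,x=np.nonzero(m); return m,(x.mean(),y.mean()),len(x),(x.min(),x.max(),y.min(),y.max())
a=red(s0,90,120,250,270); b=red(s1,280,320,180,215)
print(a[1:],b[1:])
u=np.array([np.cos(np.radians(-9.8)),np.sin(np.radians(-9.8)),0]); w=np.array([495,-401,15])+75*u
print("model table",[proj("scene",w+np.array([0,0,z])) for z in(-15,0,15)]); print("model now",[proj("scene",np.array([713,76,140])+np.array([0,0,z])) for z in(-15,0,15)])
print("d/dx",proj("scene",(723,76,140))-proj("scene",(713,76,140)),"dy",proj("scene",(713,86,140))-proj("scene",(713,76,140)),"dz",proj("scene",(713,76,150))-proj("scene",(713,76,140)))
np.set_printoptions(linewidth=200)
print(s0[252:268,92:118,2].astype(int));print(s1[190:212,286:312,2].astype(int))
E
```

```text
((np.float64(104.1969696969697), np.float64(258.56060606060606)), 66, (np.int64(97), np.int64(111), np.int64(255), np.int64(262))) ((np.float64(297.4754098360656), np.float64(200.80327868852459)), 61, (np.int64(290), np.int64(304), np.int64(181), np.int64(205)))
model table [array([106.7846, 263.324 ]), array([105.303 , 260.1669]), array([103.7909, 256.9451])]
model now [array([299.2609, 206.208 ]), array([299.7471, 202.351 ]), array([300.2437, 198.4123])]
d/dx [2.0615 2.6951] dy [ 3.402 -1.34 ] dz [ 0.3299 -2.6166]
[[165 168 130  56  14  18  22  19  19  19  19  22  22  20  20  21  21  22  16   7   4  67  78  70 152 169]
 [165 169 144  77  15  17  19  21  19  23  19  22  21  21  20  22  17  19  20  10   5  66  76  69 151 166]
 [166 170 151  85  10  20  20  18  15  20  20  22  22  22  19  18  17  16   9   5   5  53  73  70 152 168]
 [166 167 150  83  13  20  21  21  19  21  21  23  16  14  13  10  31  52  34   7   6  48  71  71 101 154]
 [164 165 147  82  16  24  24  23  21  11  11  12  32  37  62  83  78  76  56  23   5  39  69  71 135 163]
 [164 164 163 104   9  14  10  10  47  41  
[... 2789 characters left out ...]
  76  79  81  84  81  83  85  85  83  82  81  75 147 176]
 [ 71  74  79  67  33   3  47  46  66  80  83  87  86  84  83  82  81  82  82  84  84  81  76 145 175 177]
 [ 84  84  86  84  70  71  78  77  82  86  87  85  86  84  84  85  83  82  79  80  80  72 143 174 176 174]
 [ 84  86  85  87  85  85  85  83  83  84  86  83  84  84  82  82  83  77  75  74 145 162 172 177 177 174]
 [ 85  85  86  86  86  86  84  84  80  87  85  84  83  78  77  76  74 148 163 163 174 176 174 174 176 175]
 [ 85  85  85  84  85  86  85  84  81  87  84  83  80 151 169 165 162 175 179 176 176 175 174 173 172 175]
 [ 83  85  84  83  85  82  85  87  83  85  83  83  76 169 185 179 176 176 178 176 175 176 178 176 173 173]]
```

The window is about 5 mm short of the ideal 100 mm, and the rest agrees to a couple of mm. I'll nudge forward and hold.

Request:
{"fn": "send_rows", "kwargs": {"motion": "-0.005 0 0.001 0 0 0;-0.005 0 0.001 0 0 0;-0.005 0 0.001 0 0 0;-0.005 0 0.001 0 0 0;-0.005 0 0.001 0 0 0"}}

```text
time_s: 7.9
tool_pos: [643.1, 73.9, 152.7]
orientation: [[-1.0, -0.009, 0.0], [-0.009, 1.0, -0.0], [-0.0, -0.0, -1.0]]
force: [-0.6, -0.1, -1.0]
gripper_width: 0.29
grasp_force: 60.2
```

Request:
{"fn": "send_rows", "kwargs": {"motion": "0 0 0 0 0 0;0 0 0 0 0 0;0 0 0 0 0 0;0 0 0 0 0 0;0 0 0 0 0 0"}}

```text
time_s: 8.52
tool_pos: [643.1, 73.9, 152.7]
orientation: [[-1.0, -0.009, 0.0], [-0.009, 1.0, -0.0], [-0.0, -0.0, -1.0]]
force: [0.7, 0.4, -1.9]
gripper_width: 0.294
grasp_force: 60.2
```

Request:
{"fn": "send_rows", "kwargs": {"motion": "0 0 0 0 0 0;0 0 0 0 0 0;0 0 0 0 0 0;0 0 0 0 0 0;0 0 0 0 0 0"}}

```text
time_s: 9.15
tool_pos: [643.1, 73.9, 152.7]
orientation: [[-1.0, -0.009, -0.0], [-0.009, 1.0, -0.0], [0.0, -0.0, -1.0]]
force: [-0.3, 1.1, -0.6]
gripper_width: 0.294
grasp_force: 60.2
```

```bash
python3 - <<'E'
from h import *
row((583,-117,165),Rdown(177));row((495,-401,110),Rdown(170.2));print(env.observe()["tool_pos"])
E
```

```text
9.15 [ 0.0578  0.6081  1.3252 -0.      1.2084 -1.5221] row: 0.0618 -0.1903 -0.0123 -0.0000 0.0000 0.0616 dist 0.201 deg 3.5
9.15 [ 0.0578  0.6081  1.3252 -0.      1.2084 -1.5221] row: 0.1524 -0.4735 0.0427 -0.0000 0.0000 0.1802 dist 0.499 deg 10.3
[643.0705  73.8925 152.6622]
```

Request:
{"fn": "send_rows", "kwargs": {"motion": "0 0.002 0 0 0 0;0 0.002 0 0 0 0;0 0.002 0 0 0 0;0 0.002 0 0 0 0;0 0.002 0 0 0 0"}}

```text
time_s: 9.78
tool_pos: [643.0, 75.9, 152.7]
orientation: [[-1.0, -0.009, -0.0], [-0.009, 1.0, 0.0], [0.0, 0.0, -1.0]]
force: [1.2, -0.7, -1.1]
gripper_width: 0.294
grasp_force: 60.2
```

Request:
{"fn": "send_rows", "kwargs": {"motion": "0 0 0 0 0 0;0 0 0 0 0 0;0 0 0 0 0 0;0 0 0 0 0 0;0 0 0 0 0 0"}}

```text
time_s: 10.4
tool_pos: [643.1, 75.9, 152.7]
orientation: [[-1.0, -0.009, 0.0], [-0.009, 1.0, 0.0], [-0.0, 0.0, -1.0]]
force: [0.7, 0.1, -1.2]
gripper_width: 0.293
grasp_force: 60.2
```

Request:
{"fn": "send_rows", "kwargs": {"motion": "0 0 0 0 0 0;0 0 0 0 0 0;0 0 0 0 0 0;0 0 0 0 0 0;0 0 0 0 0 0"}}

```text
time_s: 11.02
tool_pos: [643.1, 75.9, 152.7]
orientation: [[-1.0, -0.009, -0.0], [-0.009, 1.0, -0.0], [0.0, -0.0, -1.0]]
force: [-0.8, 0.1, -1.5]
gripper_width: 0.293
grasp_force: 60.2
```

Request:
{"fn": "send_rows", "kwargs": {"motion": "0.02 -0.06 -0.012 0 0 0.02;0.04 -0.12 -0.012 0 0 0.04;0.06 -0.18 -0.012 0 0 0.06;0.08 -0.24 -0.012 0 0 0.09;0.1 -0.3 -0.012 0 0 0.11"}}

```text
time_s: 11.65
tool_pos: [546.5, -222.2, 164.9]
orientation: [[-0.995, 0.101, 0.0], [0.101, 0.995, -0.0], [-0.001, -0.0, -1.0]]
force: [0.6, -0.7, -1.0]
gripper_width: 0.293
grasp_force: 60.1
```

```bash
python3 - <<'E'
from h import *
row((495,-401,60),Rdown(170.2))
E
```

```text
11.65 [-0.4483  0.4737  1.5021  0.      1.1652 -1.9176] row: 0.0332 -0.1830 0.1050 -0.0001 0.0005 0.0696 dist 0.214 deg 4.0
```

Request:
{"fn": "send_rows", "kwargs": {"motion": "0.01 -0.055 0 0 0 0.02;0.02 -0.11 0.02 0 0 0.04;0.028 -0.155 0.05 0 0 0.06;0.033 -0.183 0.085 0 0 0.07;0.033 -0.183 0.105 0 0 0.07"}}

```text
time_s: 12.28
tool_pos: [494.7, -400.5, 57.7]
orientation: [[-0.985, 0.173, -0.001], [0.173, 0.985, 0.001], [0.002, 0.001, -1.0]]
force: [0.6, 0.1, -0.8]
gripper_width: 0.296
grasp_force: 60.1
```

Request:
{"fn": "send_rows", "kwargs": {"motion": "0 0 0 0 0 0"}}

```text
time_s: 12.4
tool_pos: [495.8, -398.2, 58.4]
orientation: [[-0.986, 0.17, -0.002], [0.17, 0.986, 0.002], [0.002, 0.002, -1.0]]
force: [-0.1, 0.2, -1.3]
gripper_width: 0.298
grasp_force: 60.1
```

```bash
python3 - <<'E'
from h import *
row((495,-401,28.5),Rdown(170.2))
E
```

```text
12.4 [-0.7343  0.702   1.4136  0.0001  1.0287 -2.1347] row: 0.0002 -0.0029 0.0299 0.0016 -0.0023 0.0006 dist 0.03 deg 0.2
```

Request:
{"fn": "send_rows", "kwargs": {"motion": "0 -0.002 0.012 0 0 0;0 -0.002 0.022 0 0 0;0 -0.002 0.028 0 0 0;0 -0.002 0.0295 0 0 0;0 -0.002 0.0295 0 0 0"}}

```text
time_s: 13.02
tool_pos: [495.8, -401.2, 30.3]
orientation: [[-0.985, 0.17, 0.0], [0.17, 0.985, -0.0], [-0.0, -0.0, -1.0]]
force: [1.1, -0.2, -1.1]
gripper_width: 0.29
grasp_force: 60.2
```

Request:
{"fn": "send_rows", "kwargs": {"motion": "0 0 0 0 0 0;0 0 0 0 0 0"}}

```text
time_s: 13.28
tool_pos: [495.8, -401.2, 30.4]
orientation: [[-0.985, 0.17, 0.0], [0.17, 0.985, -0.0], [-0.0, -0.0, -1.0]]
force: [-0.4, -0.1, -0.8]
gripper_width: 0.293
grasp_force: 60.2
```

Still about 2 mm above the table.

Request:
{"fn": "send_rows", "kwargs": {"motion": "0 0 0.0015 0 0 0;0 0 0.0025 0 0 0;0 0 0.0025 0 0 0"}}

```text
time_s: 13.65
tool_pos: [495.8, -401.2, 27.9]
orientation: [[-0.985, 0.17, 0.0], [0.17, 0.985, -0.0], [-0.0, -0.0, -1.0]]
force: [-0.2, 0.7, 2.4]
gripper_width: 0.292
grasp_force: 60.6
```

Request:
{"fn": "send_rows", "kwargs": {"motion": "0 0 0 0 0 0;0 0 0 0 0 0;0 0 0 0 0 0;0 0 0 0 0 0;0 0 0 0 0 0", "gripper": 1}}

```text
time_s: 14.28
tool_pos: [495.7, -401.1, 27.7]
orientation: [[-0.985, 0.17, -0.0], [0.17, 0.985, -0.0], [0.0, -0.0, -1.0]]
force: [-0.0, -0.1, -0.2]
gripper_width: 1.003
grasp_force: 0.0
```

Request:
{"fn": "send_rows", "kwargs": {"motion": "0 0 -0.03 0 0 0;0 0 -0.07 0 0 0;0 0 -0.12 0 0 0;0 0 -0.16 0 0 0;0 0 -0.16 0 0 0"}}

```text
time_s: 14.9
tool_pos: [496.5, -401.8, 191.3]
orientation: [[-0.985, 0.17, 0.004], [0.17, 0.985, -0.004], [-0.005, -0.003, -1.0]]
force: [-0.1, -0.2, -0.2]
gripper_width: 1.001
grasp_force: 0.0
```

```bash
python3 - <<'E'
from h import *
# cheese: closing line along azimuth 11.5 -> tool y; tool x at 101.5 (along hole dir) or 281.5
for yaw in(101.5,-78.5,): 
    row((609,-190,150),Rdown(yaw)); q1=np.degrees(np.arctan2(-190,609)); print("q6",[(q1+90-yaw+k) for k in(-360,0,360)])
E
```

```text
14.9 [-0.7377  0.5487  1.3238 -0.      1.2631 -2.1378] row: -0.0746 0.2280 0.0410 0.0002 0.0064 1.1993 dist 0.243 deg 68.7
q6 [np.float64(-388.8272358877397), np.float64(-28.827235887739704), np.float64(331.1727641122603)]
14.9 [-0.7377  0.5487  1.3238 -0.      1.2631 -2.1378] row: -0.0746 0.2280 0.0410 -0.0071 0.0002 -1.9422 dist 0.243 deg 111.3
q6 [np.float64(-208.8272358877397), np.float64(151.1727641122603), np.float64(511.1727641122603)]
```

Request:
{"fn": "send_rows", "kwargs": {"motion": "-0.015 0.045 0 0 0 0.17;-0.03 0.09 0 0 0 0.34;-0.045 0.135 0.02 0 0 0.51;-0.06 0.18 0.04 0 0 0.68;-0.075 0.228 0.04 0 0 0.85"}}

```text
time_s: 15.52
tool_pos: [607.9, -187.5, 144.6]
orientation: [[-0.518, 0.856, -0.004], [0.856, 0.518, 0.001], [0.003, -0.003, -1.0]]
force: [0.3, -0.4, 0.2]
gripper_width: 1.0
grasp_force: 0.0
```

Request:
{"fn": "send_rows", "kwargs": {"motion": "0 0 0 0 0 0.17;0 0 0 0 0 0.35;0 0 0 0 0 0.35;0 0 0 0 0 0.35"}}

```text
time_s: 16.02
tool_pos: [608.2, -189.2, 147.1]
orientation: [[-0.202, 0.979, -0.001], [0.979, 0.202, 0.0], [0.0, -0.001, -1.0]]
force: [-0.3, 0.1, 0.4]
gripper_width: 1.0
grasp_force: 0.0
```

```bash
python3 - <<'E'
from h import *
row((609,-190,53),Rdown(101.5))
s,t=eyes.camera("scene"),eyes.camera("top")
c=lambda im,x,y:cv2.resize(im[y:y+75,x:x+100],(400,300),interpolation=cv2.INTER_CUBIC)
cv2.imwrite("pics/g3.png",np.hstack([c(s,150,195),c(s,70,195)]))
u=np.array([np.cos(np.radians(-9.8)),np.sin(np.radians(-9.8)),0]); 
hs=cv2.cvtColor(t,cv2.COLOR_BGR2HSV); m=((hs[...,1]>180)&(hs[...,0]<14)&(hs[...,2]>110)).astype(np.uint8); m[:190]=0;m[245:]=0;m[:,:355]=0;m[:,380:]=0
print("orange now",cv2.minAreaRect(max(cv2.findContours(m,0,2)[0],key=cv2.contourArea)))
E
```

```text
16.025 [-0.3592  0.5923  1.3642 -0.      1.1859 -0.563 ] row: -0.0009 0.0007 0.0941 -0.0007 -0.0004 0.0032 dist 0.094 deg 0.2
orange now ((365.6148376464844, 221.43919372558594), (6.758378505706787, 31.55643081665039), 8.972625732421875)
```

View pics/g3.png

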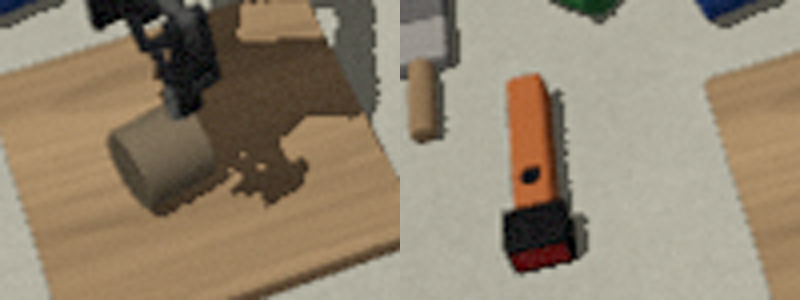

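The scanner is back where it lay, flat and released. The cheese still lies on the board, with the fingers above it and in line.

Request:
{"fn": "send_rows", "kwargs": {"motion": "0 0 0.03 0 0 0;0 0 0.055 0 0 0;0 0 0.075 0 0 0;-0.001 0.001 0.09 0 0 0;-0.001 0.001 0.094 0 0 0"}}

```text
time_s: 16.75
tool_pos: [609.5, -190.0, 52.9]
orientation: [[-0.199, 0.98, -0.001], [0.98, 0.199, 0.0], [0.0, -0.001, -1.0]]
force: [-0.5, -0.5, 0.8]
gripper_width: 0.999
grasp_force: 0.0
```

Request:
{"fn": "send_rows", "kwargs": {"motion": "0 0 0 0 0 0;0 0 0 0 0 0;0 0 0 0 0 0;0 0 0 0 0 0;0 0 0 0 0 0", "gripper": -1}}

```text
time_s: 17.38
tool_pos: [610.2, -190.2, 55.0]
orientation: [[-0.199, 0.98, 0.002], [0.98, 0.199, -0.001], [-0.001, 0.002, -1.0]]
force: [0.0, 0.7, 7.1]
gripper_width: 0.668
grasp_force: 63.4
```

Request:
{"fn": "send_rows", "kwargs": {"motion": "0 0 0 0 0 0;0 0 -0.02 0 0 0;0 0 -0.06 0 0 0;0 0 -0.1 0 0 0;0 0 -0.15 0 0 0"}}

```text
time_s: 18.0
tool_pos: [609.1, -189.8, 205.8]
orientation: [[-0.199, 0.98, -0.0], [0.98, 0.199, 0.0], [0.0, -0.0, -1.0]]
force: [0.9, 0.5, -0.9]
gripper_width: 0.661
grasp_force: 64.3
```

```bash
python3 - <<'E'
from h import *
print(env.observe()["joints"])
def Rm(q1,psi,q4,q5,q6): return R.from_euler("ZYZYZ",[q1,psi,q4,q5,q6+np.pi/2]).as_matrix()
o=env.observe();q=o["joints"]; print(Rm(q[0],q[1]+q[2],q[3],q[4],q[5])-o["orientation"])
# orientation IK for tool x up, tool z azimuth alpha
for sg in(1,-1):
  for a in(60,80,90,100,110):
    z=np.array([np.cos(np.radians(a)),np.sin(np.radians(a)),0]);x=np.array([0,0,1.]);T=np.c_[x,np.cross(z,x),z]
    W=R.from_matrix(R.from_euler("ZY",[-0.13,1.95]).as_matrix().T@T).as_euler("ZYZ"); print(sg,a,sg*W[0],W[1],W[2]-np.pi/2)
E
```

```text
[-0.3595  0.5374  1.3064 -0.      1.2984 -0.5595]Traceback (most recent call last):
  File "<stdin>", line 4, in <module>
  File "<stdin>", line 3, in Rm
  File "scipy/spatial/transform/_rotation.pyx", line 1413, in scipy.spatial.transform._rotation.Rotation.from_euler
ValueError: Expected axis specification to be a non-empty string of upto 3 characters, got ZYZYZ
```

Request:
{"fn": "send_rows", "kwargs": {"motion": "0 0 -0.02 0 0.1 0;0 0 -0.04 0 0.2 0;0 0 -0.06 0 0.35 0"}}

```text
time_s: 18.38
tool_pos: [609.4, -189.4, 266.5]
orientation: [[-0.189, 0.98, -0.067], [0.919, 0.2, 0.339], [0.346, 0.002, -0.938]]
force: [0.3, 0.3, -1.8]
gripper_width: 0.664
grasp_force: 64.3
```

```bash
python3 - <<'E'
from h import *
o=env.observe();q=o["joints"]; print(q,o["tool_pos"]); print(o["orientation"])
def Rm(q1,psi,q4,q5,q6): return (R.from_euler("ZY",[q1,psi])*R.from_euler("ZYZ",[q4,q5,q6+np.pi/2])).as_matrix()
for s in(1,-1): print(s,np.abs(Rm(q[0],q[1]+q[2],s*q[3],q[4],q[5])-o["orientation"]).max())
for a in(45,60,80,90,101.5,115):
    z=np.array([np.cos(np.radians(a)),np.sin(np.radians(a)),0]);x=np.array([0,0,1.]);T=np.c_[x,np.cross(z,x),z]
    W=R.from_matrix(R.from_euler("ZY",[-0.13,1.95]).as_matrix().T@T).as_euler("ZYZ"); print(a,W[0],W[1],W[2]-np.pi/2)
E
```

```text
[-0.4541  0.597   1.1053  0.2797  1.6552 -0.6628] [ 609.4048 -189.4329  266.5407]
[[-0.1886  0.9797 -0.0674]
 [ 0.9192  0.2003  0.339 ]
 [ 0.3456  0.002  -0.9384]]
1 3.3306690738754696e-16
-1 0.49440209415896264
45 1.8480463024085627 0.9689350372333652 -0.46575131957896954
60 1.7233265756928615 1.2065239523185272 -0.407349019198632
80 1.5872909723764683 1.5294289083251649 -0.37954490005256303
90 1.5224376096993528 1.6915142091505362 -0.38212667160644154
101.5 1.4443829739308884 1.8772184224863 -0.3987499922988018
115 1.3396401582079787 2.092576940370654 -0.4411730402585239
```

The wrist model matches exactly and q4 turns the right way. Target: tool x up, tool z along +y.

```bash
cat >> h.py <<'E'
RF=np.array([[0,1,0],[0,0,1],[1,0,0.]])
E
python3 - <<'E'
from h import *
from scipy.spatial.transform import Slerp
o=env.observe(); S=Slerp([0,1],R.from_matrix([o["orientation"],RF]))
for f in(.5,): row(o["tool_pos"]*(1-f)+f*np.array([514.5,148,266]),S(f).as_matrix())
row((514.5,148,266),RF)
E
```

```text
18.375 [-0.4541  0.597   1.1053  0.2797  1.6552 -0.6628] row: 0.1639 -0.0127 0.0606 -0.0874 0.6067 0.0623 dist 0.175 deg 35.3
18.375 [-0.4541  0.597   1.1053  0.2797  1.6552 -0.6628] row: 0.3279 -0.0254 0.1213 -0.1748 1.2134 0.1245 dist 0.351 deg 70.6
```

Request:
{"fn": "send_rows", "kwargs": {"motion": "0.047 -0.004 0.017 -0.025 0.17 0.018;0.094 -0.007 0.035 -0.05 0.35 0.036;0.14 -0.011 0.052 -0.075 0.52 0.053;0.187 -0.015 0.069 -0.1 0.69 0.07;0.234 -0.018 0.087 -0.125 0.87 0.09"}}

```text
time_s: 19.0
tool_pos: [541.8, 52.2, 263.9]
orientation: [[-0.042, 0.998, -0.04], [0.334, 0.052, 0.941], [0.942, 0.026, -0.336]]
force: [0.4, 0.7, -1.4]
gripper_width: 0.664
grasp_force: 64.3
```

```bash
python3 - <<'E'
from h import *
row((514.5,148,230),RF);print(env.observe()["tool_pos"])
E
```

```text
19.0 [-0.3378  0.4959  1.5914  1.0823  1.7094 -0.6454] row: 0.0012 -0.0232 0.1026 -0.0469 0.3419 0.0347 dist 0.105 deg 19.9
[541.8279  52.1903 263.9095]
```

Request:
{"fn": "send_rows", "kwargs": {"motion": "0 -0.008 0.035 -0.016 0.12 0.012;0 -0.016 0.07 -0.032 0.23 0.024;0.001 -0.023 0.103 -0.047 0.342 0.035;0.001 -0.023 0.103 -0.047 0.342 0.035;0.001 -0.023 0.103 -0.047 0.342 0.035"}}

```text
time_s: 19.62
tool_pos: [515.5, 146.6, 228.7]
orientation: [[-0.0, 1.0, -0.001], [0.006, 0.001, 1.0], [1.0, 0.0, -0.006]]
force: [-0.1, 1.0, -0.7]
gripper_width: 0.669
grasp_force: 64.4
```

```bash
python3 - <<'E'
from h import *
row((514.5,148,134),RF)
for i,n in enumerate(("scene","top")):
    im=eyes.camera(n); c=proj(n,(514,155,230)).astype(int); print(c)
    k=im[max(c[1]-38,0):,max(c[0]-50,0):][:75,:100]
    k=cv2.resize(k,(400,300),interpolation=cv2.INTER_CUBIC); a=k if i==0 else np.hstack([a,k])
cv2.imwrite("pics/g4.png",a)
E
```

```text
19.625 [-0.2113  0.5807  1.7772  1.4148  1.716  -0.7996] row: -0.0947 -0.0010 0.0020 -0.0013 0.0060 0.0005 dist 0.095 deg 0.4
[289 121]
[202 197]
```

View pics/g4.png

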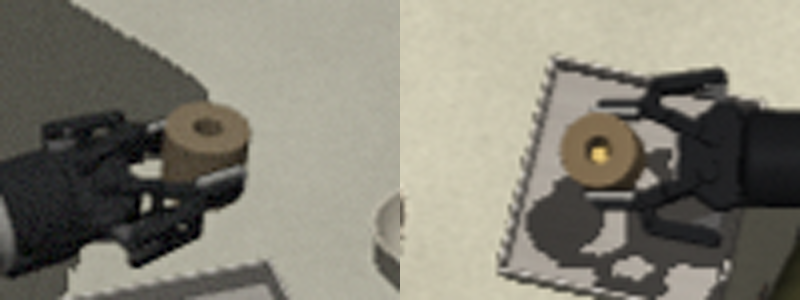

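The hole points up: it is visible in both views, with the cheese over the tray and its centre at about (202,196) in the top view. Descending.

Request:
{"fn": "send_rows", "kwargs": {"motion": "-0.03 0 0.001 0 0.003 0;-0.06 0 0.002 0 0.006 0;-0.08 -0.001 0.002 0 0.006 0;-0.09 -0.001 0.002 0 0.006 0;-0.094 -0.001 0.002 0 0.006 0"}}

```text
time_s: 20.35
tool_pos: [514.2, 148.2, 133.8]
orientation: [[0.001, 1.0, -0.0], [-0.001, 0.0, 1.0], [1.0, -0.001, 0.001]]
force: [0.5, 0.2, 0.7]
gripper_width: 0.666
grasp_force: 64.4
```

Request:
{"fn": "send_rows", "kwargs": {"motion": "0 0 0 0 0 0;0 0 0 0 0 0;0 0 0 0 0 0"}}

```text
time_s: 20.72
tool_pos: [514.0, 148.5, 134.0]
orientation: [[0.001, 1.0, -0.001], [-0.001, 0.001, 1.0], [1.0, -0.001, 0.001]]
force: [-0.3, 0.0, -1.0]
gripper_width: 0.663
grasp_force: 64.4
```

```bash
python3 - <<'E'
from h import *
row((514.5,148,134),RF)
t=np.mean([eyes.camera("top").astype(np.float32) for _ in range(4)],0); s=np.mean([eyes.camera("scene").astype(np.float32) for _ in range(4)],0)
cs,ct=[proj(n,(514.5,155,159)).astype(int) for n in("scene","top")]; print(cs,ct,proj("top",(514.5,155,159)),proj("top",(514.5,155,131)),proj("scene",(514.5,155,159)))
k=lambda im,c:cv2.resize(im[c[1]-24:c[1]+24,c[0]-32:c[0]+32].astype(np.uint8),(400,300),interpolation=cv2.INTER_CUBIC)
cv2.imwrite("pics/g5.png",np.hstack([k(s,cs),k(t,ct)]))
# hole: darkest/palest in top
w=t[ct[1]-12:ct[1]+13,ct[0]-12:ct[0]+13].mean(2).astype(int); print(ct[0]-12,ct[1]-12); np.set_printoptions(linewidth=220); print(w)
E
```

```text
20.725 [-0.2083  0.7733  1.762   1.399   1.6902 -0.9732] row: 0.0000 0.0005 -0.0005 -0.0006 -0.0011 -0.0015 dist 0.001 deg 0.1
[288 141] [205 201] [205.4582 201.0016] [206.6799 202.1733] [288.0801 141.1765]
193 189
[[160 160 160 160 160 160 161 161 163 164 164 165 133 110 109 109 109 109 109 108 108 108  71  38  33]
 [163 163 163 162 163 161 161 161 160 159 160 161  99  46  46  44  45  46  46  46  47  40  34  29  30]
 [163 163 163 164 164 164 164 164 163 162 143 157 135 115 115 113 108  93  87  87  87  51  24  22  29]
 [164 164 165 164 165 165 165 165 166 147 130 127 128 133 131 127 135 149 153 153 153  86  25  30  32]
 [164 165 165 165 166 166 166 165 147 119 109 108 109 112 111 106  80  62  60  60  60  35  22  20  25]
 [163 164 164 165 166 166 155 128 111 107 105 106 105 107 107 107 103  80  51  63  73  74 133 152  89]
 [164 163 163 163 163 138 116 107 105 105 106 106 106 107 107 107 108 105  97  71  61  63  78  84  68]
 [167 167 166 165 165 128 105 105 106 106 107 107 107 107 107 107 108 108 107  87  62  58  60  60  60]
 [168 168 168 168 141 111 105 105 106 107 107 107 107 108 107
[... 990 characters left out ...]
  69  95 106 106 107 106 107 108 107 109 109 110 107  73  45  42  61 134 102  62]
 [ 70  61  62  61  61  62  70  82 100 107 107 107 108 107 109 109  89  60  43  39  41 108 103  71  63]
 [ 63  62  61  62  62  61  62  65  63  79  92  95 104  95  79  58  44  37  37  37 103 152 107  63  63]
 [ 61  61  62  61  62  62  62  62  61  49  41  40  42  38  37  34  32  32  38  94 120 154 160  97  47]
 [ 62  61  61  61  61  61  61  62  59 107 146 151 149 149 150 150 150 149 151 145  99  81  75  48  36]
 [ 61  61  61  62  62  61  62  62  61  88 104 101  98 100 104 104 105 106 114 124  74  29  29  32  34]
 [ 61  61  61  61  62  61  62  62  62  65  63  49  43  40  40  40  44  46  49  53  36  22  23  31  34]]
```

View pics/g5.png

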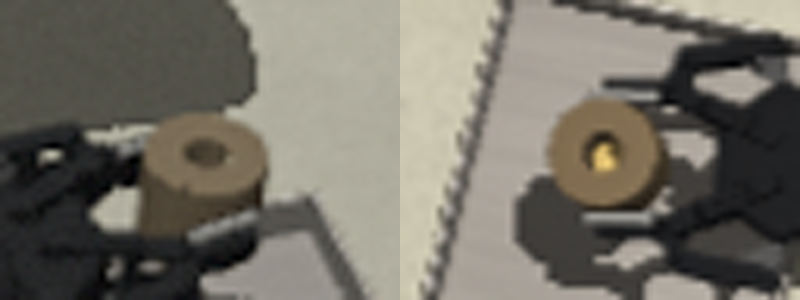

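The hole points up and centres within 1 px of the prediction. One quick level check: cast the rim of the face onto its plane, where a level face must give a 58 mm circle.

```bash
python3 - <<'E'
from h import *
for n in("scene","top"):
    im=np.mean([eyes.camera(n).astype(np.float32) for _ in range(6)],0); c=proj(n,(514.5,155,159)).astype(int)
    sat=(im.max(2)-im.min(2))/im.max(2); g=im.mean(2)
    x0,y0=c-16; K=16
    sg=cv2.resize(np.dstack([g,sat])[y0:y0+32,x0:x0+32],None,fx=K,fy=K,interpolation=cv2.INTER_LINEAR)
    lo=92 if n=="scene" else 85; print(n,"centre grey",g[c[1]-8:c[1]+9,c[0]].astype(int), (100*sat[c[1]-8:c[1]+9,c[0]]).astype(int))
    gm=np.median(g[c[1]-5:c[1]+6,c[0]-8:c[0]+9]); m=((sg[...,0]>.78*gm)&(sg[...,0]<1.25*gm)&(sg[...,1]>.28)).astype(np.uint8)
    k=cv2.convexHull(max(cv2.findContours(m,0,2)[0],key=cv2.contourArea))[:,0]
    P=np.array([plane(n,((p[0]+.5)/K-.5+x0,(p[1]+.5)/K-.5+y0),159)[:2] for p in k],np.float32)
    print(gm,"world ellipse",cv2.fitEllipse(P),"x",np.ptp(P[:,0]),"y",np.ptp(P[:,1]))
E
```

```text
scene centre grey [ 78  77 104 109 106 108  76  59  63  62  76 101 107 106 107  77  62] [11 10 27 29 29 29 31 30 31 30 30 29 29 29 29 31 31]
106.333336 world ellipse ((516.3468017578125, 154.61270141601562), (53.3024787902832, 55.28324890136719), 82.3960952758789) x 55.115265 y 53.62828
top centre grey [109 106 106 106 108  48  41 140 174 178 178 126 107 106 107 107 104] [33 37 37 37 36 37 44 51 49 48 48 46 38 37 38 37 37]
107.111115 world ellipse ((514.8636474609375, 155.73068237304688), (54.1522102355957, 58.01539611816406), 22.130464553833008) x 54.125458 y 58.27131
```

```bash
python3 -c "
from h import *
print(job.finish_job())"
```

```text
the job is handed in; nothing more can be done
None
```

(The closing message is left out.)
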